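# Feed the stray spice jar into the jar chute

### The job

One spice jar has been left lying on the hob. Put it away in the sloping white jar chute on the worktop: lay it across the open upper end, its cap to the same side as the jar already in there (the green-edged side), so that it rolls down and comes to rest behind that jar. Leave the salt shaker where it stands.

Things in the scene. Friction and masses are not known exactly. Their poses are not given: they have to be found in the camera images.
- jar: spice jar to put away: clear glass, cream and brown label, dark green cap; a cylinder 45 mm across, 106 mm long with the cap (last 20 mm, same width), lying on its side on the black hob. Origin at the centre of its base; its own z runs along it from base to cap (horizontal now); its middle is 53 mm along z. It rolls easily.
- jar_in: like jar (45 x 106 mm, green cap) already lying at the chute's low end against its front stop, cap at the green-edged side (+y of the chute). Origin at its base's centre, z from base to cap. Two steel wires 54 mm above the runners cover this lower half (chute x -0.14 to -0.03): jars go in only at the open upper end, chute x 0 to 0.12. The next jar rests at about x -0.06.
- chute: white open chute, 270 x 150 mm, fixed. Origin on the worktop under its centre; x up the slope, y left, z up. Jars lie along y and roll to -x on two runners with a 50 mm gap between them for fingers (free down to z 6 mm). Runner height = 0.052 + 0.287 x (m), x -0.13 to 0.13. Cheeks 40 mm high, 122 mm apart, flaring to 150 at the top; +y one edged green. Lay a jar at x 0.065, its axis at z 0.094.
- shaker: glass salt shaker with a grey dome top, 44 mm across and 90 mm high, standing on the hob, loose. Origin at the centre of its base, z up. Not to be moved.

How it is judged:
At the end, for the whole second after the job is handed in: the jar lies still in the chute behind the first (base centre at chute x -0.095 to -0.025, z 0.035 to 0.080), across it within 15 degrees, cap to the green-edged side (base centre at chute y -0.075 to -0.03); the first jar still lies likewise at the front stop (x of jar in the frame of chute between -0.095 and -0.025 m and y of jar in the frame of chute between -0.075 and -0.03 m and z of jar in the frame of chute between 0.035 and 0.08 m and angle between the z axis of each of jar, jar_in and the y axis of chute, either way round below 0.26 rad and linear speed of jar below 0.02 m/s and x of jar_in in the frame of chute between -0.13 and -0.085 m and y of jar_in in the frame of chute below -0.03 m and z of jar_in in the frame of chute below 0.065 m); the robot touches nothing.
It fails at once if the salt shaker is moved more than 30 mm or tipped over (distance of shaker from where it was at the start of the episode above 0.03 m or angle between shaker's own z axis and vertical above 0.5 rad).
It also fails if it takes over 40 s, if anything falls off the work surface, if the arm or the gripper's body presses on something with over 40 N, if the wrist force passes 120 N, or if a joint passes its speed limit or range.

### The arm

A 7-joint arm with a two-finger parallel gripper is mounted at the origin on a cart in front of the work surface, level with it; the furniture and walls round the work are solid. World frame = base frame: x ahead of the robot, y to its left, z up, the work surface at z = 0. Lengths are in m, angles in rad, forces in N, time in s.
With the tool pointing down it reaches from about 0.425 to 0.875 m from the base axis. Payload 9.9 kg.
Tool frame: the origin (TCP) lies on the centre line of the jaws, within the pads' length; the fingertips stand 11 mm ahead of it and the grasp point (between the pads) lies 8 mm behind it; z points along the fingers, y is the line along which they close (so a half turn about z gives the same grasp; the last joint's range is limited). The gripper opens to 85 mm and grips with 20 to 120 N. Pads are 22 mm wide; open, the fingers measure 114 mm over their backs; the gripper's body (76 mm by 85 mm) begins 54 mm behind the grasp point. The pads swing forward as they close: fully open they stand 13 mm farther back than shut.
Start: joints at [1.167, 0.576, 0.025, 1.437, -0.015, 1.129, -0.057], TCP at [0.212, -0.641, 0.242] pointing down, gripper open.
Joint ranges: [-2.76, 2.76], [-0.34, 2.15], [-1.52, 1.57], [0.19, 2.46], [-1.09, 4.23], [0.17, 1.99], [-2.82, 2.82]. Speed limits (rad/s): [2.22, 2.22, 3.01, 3.01, 3.14, 3.14, 3.14].

### API

Orientations are given as a 3x3 rotation matrix whose columns are the frame's x, y, z axes.
In Python, from cell import ctrl, read_camera, camera_model, spotter gives the robot as it stands. The module is installed in compiled form; this text tells all that it offers.
- The arm moves only by the tool step_arm, never from a script. Its argument "deltas" is a list of rows, each a list of 3 entries, a list of its own where there are three numbers: the shift along the tool's x, y, z in cm, then the turn, a rotation vector about the tool's x, y, z in rad, then the opening, from 0 (shut) to 1 (fully open). A call has 1 to 20 rows; each row shifts and turns the commanded pose from where the row before left it, along the tool's axes as they then stand; what a row does not reach is not made up. A row lasts 1/12 s, in which the tool goes at most 41.7 mm and 7.16 degrees, less where a joint would pass 70% of its speed; a pose out of reach is approached as far as the arm can. A call with a gripper value outside its range is refused whole. The fingers move at their own pace and stop on an object; the grip force is fixed at half the most. Time passes only in rows, so rows that do not move let the fingers close. It gives the time, the measured TCP pose, the force, the opening and the grip force at its end, in the units of the state.
- ctrl.observe(): the state, without advancing time (a new reading comes with each control period).
- read_camera(name): name is "scene" or "top" or "wrist"; returns (picture, depth): 384x512x3 uint8, blue, green, red; 384x512 float32, m along the optical axis (not along the pixel's ray), 0 where there is no reading.
- camera_model(name): a dict with "camera_matrix" (3x3 intrinsics, pixels), "cam_to_world" (4x4, takes a point from camera to world coordinates). Camera axes: x right, y up, looking along -z (the intrinsics and any distortion apply to the point x, -y, -z); pixel columns grow to the right and rows downward; lengths in m; the calibration is good to about 2 mm. The wrist camera is an equidistant fisheye: a pixel r from the principal point sees the ray r / f radians off the axis. A picture is of the moment at which its call begins: read the wrist's pose just before it. camera_model takes no time and is no camera call; for the wrist camera it gives the pose at the moment of the call.
- ctrl.sign_off(): hands the job in; it is judged then, once.
Trained networks look in the newest picture that a camera, given by its name, has taken for a name from the list of things; names that differ only in an ending like _2 or _b are one class to them, and where a whole thing is asked for, a point or a joint stands for the part that bears it (a point fixed in the world has none). Each returns a list of dicts, best first, with "p" (0 to 1); they miss things now and then, are a little off and sometimes report something else, mostly with a low value. They report only what shows in the picture. A call takes as long as a camera call.
- spotter.recognise(target, camera): "box" ([centre column, centre row, width, height] in pixels, round what is visible of it).
- spotter.outline_of(target, camera): "region" (384x512 bool, what is visible of it) and "box" ([centre column, centre row, width, height] in pixels, round what is visible of it).
The state is a dict: "time": time; "q": joint angles; "qd": joint speeds; "joint_torque": joint torques, N m; "eef_pos": TCP position; "tool_rot": TCP orientation; "ft_force": force on the tool from outside, world axes, zero at the start; "ft_torque": the same for the moment, N m; "width": finger opening in m; "grasp_force": force on a finger pad.
Only numpy, scipy, OpenCV 4.12 (cv2) and the standard library are available. Lean on these libraries where they do the work, as an engineer would, in place of code of your own. Each camera call takes 0.05 s, during which the arm holds its last target. There are 200 camera calls.

## Working session

There is one attempt and no reset: what is moved stays moved. The work goes in short steps, Python scripts to look and compute and a tool call to move; the robot and the scene stay as the last step left them, time stands still between calls to the robot, and variables do not carry over. Pictures are saved under pics/ and viewed, at most 10 in all, crops included, and the job is handed in when it is done.

Besides the shell and the picture viewer there is one more tool, called after ">>>" in YAML: its name, and indented under it one key for each argument. step_arm: Moves the arm, as the interface text tells. Its arguments: {"type":"object","properties":{"deltas":{"type":"array","items":{"type":"array"}}},"required":["deltas"]}

```bash
mkdir -p pics
cat > h.py <<'E'
import numpy as np, cv2
from cell import ctrl, read_camera, camera_model, spotter
def cloud(name, depth):
    m=camera_model(name); K=np.array(m["camera_matrix"]); T=np.array(m["cam_to_world"])
    v,u=np.mgrid[0:384,0:512]
    X=(u-K[0,2])/K[0,0]*depth; Y=(v-K[1,2])/K[1,1]*depth
    P=np.stack([X,-Y,-depth,np.ones_like(depth)],-1)@T.T
    return P[...,:3]
E
python3 - <<'E'
from h import *
s=ctrl.observe(); print(s["time"],s["eef_pos"],s["tool_rot"],s["width"])
ims=[]
for c in ("top","scene"):
    im,d=read_camera(c); P=cloud(c,d); np.savez(f"{c}.npz",im=im,P=P,d=d)
    for t in ("jar","jar_in","chute","shaker"):
        for r in spotter.outline_of(t,c)[:3]:
            g=r["region"]&(d>0); q=P[g]
            print(c,t,round(r["p"],2),np.round(r["box"]),np.round(np.median(q,0),3),np.round(np.percentile(q,[2,98],axis=0),3).tolist())
    ims.append(im)
cv2.imwrite("pics/a.png",cv2.resize(np.vstack(ims),(400*1,600)) if 0 else ims[0]); cv2.imwrite("pics/b.png",ims[1])
E
```

```text
0.0 [ 0.21210094 -0.64036422  0.24144985] [[ 9.49276379e-01  3.14442412e-01 -5.70845677e-04]
 [ 3.14442925e-01 -9.49275137e-01  1.53664465e-03]
 [-5.87033568e-05 -1.63819886e-03 -9.99998656e-01]] 0.08535986299691536
top jar 0.84 [139. 177.  41.  30.] [0.463 0.263 0.04 ] [[0.43, 0.217, 0.014], [0.5, 0.311, 0.048]]
top jar_in 0.81 [340. 207.  41.  26.] [ 0.367 -0.265  0.064] [[0.34, -0.315, 0.051], [0.395, -0.215, 0.072]]
top chute 0.77 [351. 168.  84. 117.] [ 0.485 -0.297  0.067] [[0.336, -0.384, 0.007], [0.603, -0.202, 0.117]]
top shaker 0.8 [228. 169.  13.  21.] [0.48  0.018 0.077] [[0.466, 0.001, 0.004], [0.502, 0.039, 0.089]]
scene jar 0.6 [154. 272.  34.  38.] [0.455 0.275 0.038] [[0.427, 0.221, 0.006], [0.494, 0.32, 0.046]]
scene jar_in 0.53 [328. 184.  36.  16.] [ 0.363 -0.26   0.063] [[0.344, -0.312, 0.05], [0.395, -0.212, 0.069]]
scene jar_in 0.27 [309. 166.  98.  91.] [ 0.469 -0.276  0.056] [[0.329, -0.391, -0.001], [0.618, -0.196, 0.111]]
scene chute 0.68 [309. 165.  96.  88.] [ 0.464 -0.276  0.057] [[0.329, -0.39, -0.001], [0.61, -0.196, 0.111]]
scene shaker 0.91 [224. 213.  11.  31.] [0.476 0.031 0.049] [[0.466, -0.037, -0.001], [0.532, 0.042, 0.088]]
```

View pics/a.png

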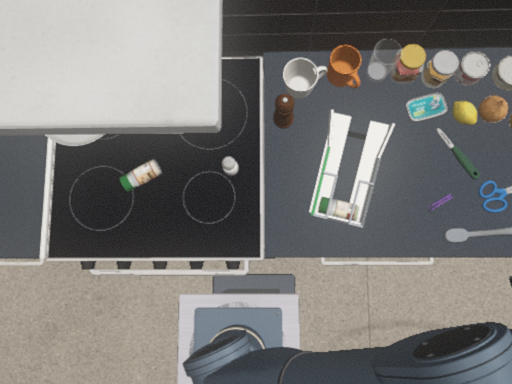

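Run:
```python
from h import *
z=np.load("top.npz"); P=z["P"]; im=z["im"]; d=z["d"]
for n in ("jar","jar_in","chute"):
    r=spotter.outline_of(n,"top") if 0 else None
def fit(x0,x1,y0,y1,zmin,zmax):
    g=(P[...,0]>x0)&(P[...,0]<x1)&(P[...,1]>y0)&(P[...,1]<y1)&(P[...,2]>zmin)&(P[...,2]<zmax)&(d>0)
    q=P[g]; (c,s,a)=cv2.minAreaRect((q[:,:2]*1000).astype(np.float32)); return g,q,c,s,a
for nm,b in dict(jar=(.38,.55,.17,.36,.012,.07),chute=(.28,.66,-.45,-.15,.012,.16)).items():
    g,q,c,s,a=fit(*b); print(nm,len(q),np.round(c,1),np.round(s,1),round(a,2),q[:,2].max())
    hsv=cv2.cvtColor(im,cv2.COLOR_BGR2HSV)
    gr=g&(hsv[...,0]>40)&(hsv[...,0]<90)&(hsv[...,1]>80)
    w=P[gr]; print(" green",len(w),w.mean(0).round(3),cv2.minAreaRect((w[:,:2]*1000).astype(np.float32)))
c=np.hstack([cv2.resize(im[145:210,105:175],None,fx=5,fy=5),cv2.resize(im[100:235,300:400],None,fx=2.4,fy=2.4)[:325]]) 
cv2.imwrite("pics/c.png",c)
```

```text
jar 672 [466.2 266.4] [ 46.8 105.3] 28.94 0.05035515270335056
 green 114 [0.444 0.301 0.04 ] ((446.81988525390625, 303.4083557128906), (43.83206558227539, 19.737428665161133), 28.25778579711914)
chute 4530 [ 468.1 -288.9] [162.1 274.9] 76.01 0.13119266903286952
 green 184 [ 0.417 -0.221  0.075] ((433.4342956542969, -230.61373901367188), (33.56188201904297, 171.07125854492188), 75.7003173828125)Traceback (most recent call last):
  File "<stdin>", line 13, in <module>
    return _nx.concatenate(arrs, 1, dtype=dtype, casting=casting)
           ~~~~~~~~~~~~~~~^^^^^^^^^^^^^^^^^^^^^^^^^^^^^^^^^^^^^^^
ValueError: all the input array dimensions except for the concatenation axis must match exactly, but along dimension 0, the array at index 0 has size 325 and the array at index 1 has size 324
```

The top view shows the jar at about (140,177) with its cap at lower left (126,184). The shaker is at (229,166). The chute spans about (312-392, 112-222), with its green edge at left (320,180) and the jar already in it at (340,208). A hood hangs over the back of the hob, so I'll check its height and the chute frame.

```bash
cat >> h.py <<'E'
def tool_delta(target):
    s=ctrl.observe(); return np.round(np.array(s["tool_rot"]).T@(np.array(target)-s["eef_pos"])*100,2)
E
python3 - <<'E'
from h import *
z=np.load("top.npz"); P=z["P"]; d=z["d"]; ok=d>0
print("hob z",np.median(P[190:250,60:255,2][ok[190:250,60:255]]),"worktop",np.median(P[200:240,400:430,2]))
h=P[:135,0:222][(P[:135,0:222,2]>.3)&ok[:135,0:222]]; print("hood",h.min(0),h.max(0))
z2=np.load("scene.npz"); P2=z2["P"]; g=(P2[...,2]>.15)&(P2[...,0]>.3)&(P2[...,0]<1)&(P2[...,1]>-.1)&(P2[...,1]<.5)&(z2["d"]>0)
print("scene high",np.percentile(P2[g],[0,2,50,98,100],axis=0).round(2) if g.any() else None)
a=np.radians(-14); R=np.array([[np.cos(a),-np.sin(a)],[np.sin(a),np.cos(a)]]); c=np.array([.468,-.289])
for nm,PP,dd in(("top",P,d),("scene",P2,z2["d"])):
    L=(PP[...,:2]-c)@R; X,Y,Z=L[...,0],L[...,1],PP[...,2]
    m=(abs(X)<.17)&(abs(Y)<.11)&(dd>0)
    for x0 in(-.1,0,.05,.08,.1):
        k=m&(abs(X-x0)<.012); kr=k&(Z>.02)
        print(nm,x0,"Y range",np.percentile(Y[kr],[1,99]).round(3),"runner",0.052+.287*x0,"z@|y|~.04",[np.round(np.median(Z[k&(abs(Y-s*.042)<.012)]),3) for s in(-1,1)])
    k=m&(Z>.02); print("X range",np.percentile(X[k],[.3,99.7]).round(3))
print(tool_delta([.5,-.3,.242]))
E
```

```text
hob z -0.001199862313112865 worktop 0.001226623837273788
hood [ 0.3594283  -0.05366697  0.84745572] [0.48820855 0.14882107 0.87920369]
scene high [[ 0.82 -0.1   0.15]
 [ 0.82 -0.08  0.16]
 [ 0.83  0.19  0.36]
 [ 0.83  0.41  0.56]
 [ 0.84  0.45  0.59]]
top -0.1 Y range [-0.068  0.069] runner 0.023299999999999998 z@|y|~.04 [np.float64(0.067), np.float64(0.065)]
top 0 Y range [-0.069  0.071] runner 0.052 z@|y|~.04 [np.float64(0.049), np.float64(0.05)]
top 0.05 Y range [-0.068  0.071] runner 0.06634999999999999 z@|y|~.04 [np.float64(0.064), np.float64(0.065)]
top 0.08 Y range [-0.073  0.072] runner 0.07496 z@|y|~.04 [np.float64(0.072), np.float64(0.073)]
top 0.1 Y range [-0.076  0.076] runner 0.0807 z@|y|~.04 [np.float64(0.078), np.float64(0.078)]
X range [-0.136  0.135]
scene -0.1 Y range [-0.068  0.071] runner 0.023299999999999998 z@|y|~.04 [np.float64(0.067), np.float64(0.064)]
scene 0 Y range [-0.07   0.072] runner 0.052 z@|y|~.04 [np.float64(0.047), np.float64(0.045)]
scene 0.05 Y range [-0.067  0.071] runner 0.06634999999999999 z@|y|~.04 [np.float64(0.061), np.float64(0.001)]
scene 0.08 Y range [-0.071  0.074] runner 0.07496 z@|y|~.04 [np.float64(0.069), np.float64(0.001)]
scene 0.1 Y range [-0.075  0.079] runner 0.0807 z@|y|~.04 [np.float64(0.073), np.float64(0.003)]
X range [-0.137  0.136]
[ 3.803e+01 -2.330e+01  3.000e-02]
```

View pics/b.png

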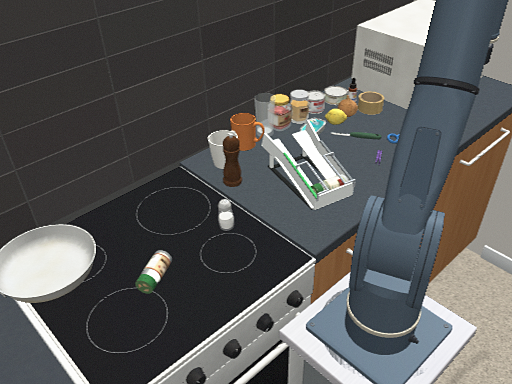

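The scene view agrees: the jar lies at (153,272) with its cap towards the camera, and the shaker at (226,214) is well clear of it. The chute frame fits at centre (0.468, -0.288) with x at -14°. I'm setting off.

>>> step_arm:
  deltas:
    - [[3.17,-1.94,0],[0,0,0],1]
    - [[3.17,-1.94,0],[0,0,0],1]
    - [[3.17,-1.94,0],[0,0,0],1]
    - [[3.17,-1.94,0],[0,0,0],1]
    - [[3.17,-1.94,0],[0,0,0],1]
    - [[3.17,-1.94,0],[0,0,0],1]
    - [[3.17,-1.94,0],[0,0,0],1]
    - [[3.17,-1.94,0],[0,0,0],1]
    - [[3.17,-1.94,0],[0,0,0],1]
    - [[3.17,-1.94,0],[0,0,0],1]
    - [[3.17,-1.94,0],[0,0,0],1]
    - [[3.17,-1.94,0],[0,0,0],1]
    - [[0,0,0],[0,0,-0.12],1]
    - [[0,0,0],[0,0,-0.12],1]
    - [[0,0,0],[0,0,-0.12],1]
    - [[0,0,0],[0,0,-0.12],1]
    - [[0,0,0],[0,0,-0.12],1]
    - [[0,0,0],[0,0,-0.12],1]

```text
time: 2.0
eef_pos: [0.5002, -0.3002, 0.2424]
tool_rot: [[0.501, 0.865, 0.0], [0.865, -0.501, -0.0], [-0.0, 0.0, -1.0]]
ft_force: [-0.2, -0.2, -0.5]
width: 0.0857
grasp_force: 0.0
```

Run:
```python
from h import *
s=ctrl.observe(); print(s["time"],s["eef_pos"].round(3),np.degrees(np.arctan2(s["tool_rot"][1,0],s["tool_rot"][0,0])),np.round(s["q"],2),tool_delta([.466,.266,.2]))
```

```text
2.0 [ 0.5   -0.3    0.242] 59.92069932079504 [ 0.6   0.44 -0.22  1.68  0.11  1.03 -0.17] [ 47.28 -31.34   4.23]
```

>>> step_arm:
  deltas:
    - [[3.38,-2.24,0.3],[0,0,0],1]
    - [[3.38,-2.24,0.3],[0,0,0],1]
    - [[3.38,-2.24,0.3],[0,0,0],1]
    - [[3.38,-2.24,0.3],[0,0,0],1]
    - [[3.38,-2.24,0.3],[0,0,0],1]
    - [[3.38,-2.24,0.3],[0,0,0],1]
    - [[3.38,-2.24,0.3],[0,0,0],1]
    - [[3.38,-2.24,0.3],[0,0,0],1]
    - [[3.38,-2.24,0.3],[0,0,0],1]
    - [[3.38,-2.24,0.3],[0,0,0],1]
    - [[3.38,-2.24,0.3],[0,0,0],1]
    - [[3.38,-2.24,0.3],[0,0,0],1]
    - [[3.38,-2.24,0.3],[0,0,0],1]
    - [[3.38,-2.24,0.3],[0,0,0],1]
    - [[0,0,0],[0,0,-0.12],1]
    - [[0,0,0],[0,0,-0.12],1]
    - [[0,0,0],[0,0,-0.12],1]
    - [[0,0,0],[0,0,-0.12],1]
    - [[0,0,0],[0,0,-0.12],1]
    - [[0,0,0],[0,0,-0.12],1]

```text
time: 3.67
eef_pos: [0.4694, 0.2667, 0.2005]
tool_rot: [[-0.194, 0.981, 0.0], [0.981, 0.194, 0.0], [-0.0, 0.0, -1.0]]
ft_force: [-0.0, 0.1, -0.1]
width: 0.0854
grasp_force: 0.0
```

>>> step_arm:
  deltas:
    - [[0,0,0],[0,0,-0.11],1]
    - [[0,0,0],[0,0,-0.1],1]
    - [[0,0,0],[0,0,-0.1],1]
    - [[0,0,0],[0,0,0],1]

```text
time: 4.0
eef_pos: [0.4695, 0.2664, 0.2003]
tool_rot: [[-0.482, 0.876, 0.0], [0.876, 0.482, 0.0], [0.0, 0.0, -1.0]]
ft_force: [-0.3, -0.1, -0.4]
width: 0.0853
grasp_force: 0.0
```

Run:
```python
from h import *
s=ctrl.observe(); R=s["tool_rot"]; print(s["time"],s["eef_pos"].round(4),np.degrees(np.arctan2(R[1,0],R[0,0])))
m=camera_model("wrist"); im,d=read_camera("wrist"); cv2.imwrite("pics/w.png",im)
K=np.array(m["camera_matrix"]); T=np.array(m["cam_to_world"])
v,u=np.mgrid[0:384,0:512]; a=(u-K[0,2])/K[0,0]; b=(v-K[1,2])/K[1,1]; r=np.hypot(a,b)+1e-9
t=np.tan(np.minimum(r,1.4)); P=(np.stack([a/r*t*d,-b/r*t*d,-d,np.ones_like(d)],-1)@T.T)[...,:3]
for o in spotter.outline_of("jar","wrist")[:2]:
    q=P[o["region"]&(d>0)]; print(o["p"],o["box"],q.min(0),q.max(0))
    q=q[(q[:,2]>.012)&(q[:,2]<.06)]; print(cv2.minAreaRect((q[:,:2]*1000).astype(np.float32)),np.percentile(q[:,2],98))
print("hob", np.median(P[300:,200:300,2]), tool_delta([.466,.266,.018]))
```

```text
4.0 [0.4695 0.2664 0.2003] 118.83556596421748
0.59 [103.0, 371.6, 30.5, 23.2] [ 3.75442012e-01 -2.38447129e-01 -3.15619137e-04] [0.43137362 0.25447276 0.28907994]
((397.5751953125, -201.236328125), (11.700736045837402, 44.67546844482422), 80.29255676269531) 0.050055654524566055
hob 0.2715457803036285 [ 0.12 -0.33 18.23]
```

View pics/w.png

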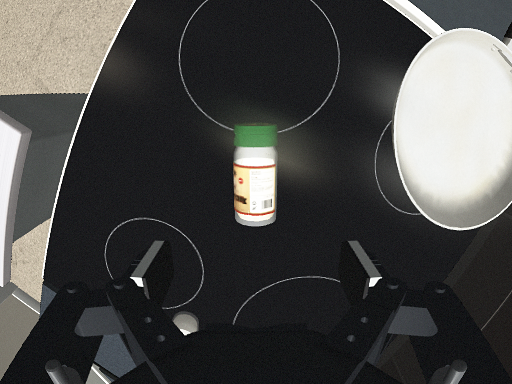

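The wrist view shows the jar upright at columns 234-278 and rows 124-226, cap at the top and square to the jaws. The network's hit at (103,372) is a false one, so I'll measure the jar from its own pixels.

Run:
```python
from h import *
m=camera_model("wrist"); im,d=read_camera("wrist")
K=np.array(m["camera_matrix"]); T=np.array(m["cam_to_world"])
v,u=np.mgrid[0:384,0:512]; a=(u-K[0,2])/K[0,0]; b=(v-K[1,2])/K[1,1]; r=np.hypot(a,b)+1e-9
t=np.tan(np.minimum(r,1.4)); P=(np.stack([a/r*t*d,-b/r*t*d,-d,np.ones_like(d)],-1)@T.T)[...,:3]
w=np.zeros_like(d,bool); w[110:240,220:290]=1
q=P[w&(P[...,2]>.012)&(P[...,2]<.07)&(d>0)]
print(len(q),cv2.minAreaRect((q[:,:2]*1000).astype(np.float32)),np.percentile(q[:,2],[50,98]),"hob",np.median(P[110:240,290:330,2]))
```

```text
4376 ((467.6248779296875, 267.0351867675781), (46.600807189941406, 106.01689147949219), 28.391876220703125) [0.04282444 0.04683559] hob 0.0004691723489340105
```

>>> step_arm:
  deltas:
    - [[0.1,-0.1,2.8],[0,0,0],1]
    - [[0,0,3],[0,0,0],1]
    - [[0,0,3],[0,0,0],1]
    - [[0,0,3],[0,0,0],1]
    - [[0,0,3],[0,0,0],1]
    - [[0,0,2],[0,0,0],1]
    - [[0,0,1],[0,0,0],1]
    - [[0,0,0.6],[0,0,0],1]
    - [[0,0,0],[0,0,0],1]
    - [[0,0,0],[0,0,0],0]
    - [[0,0,0],[0,0,0],0]
    - [[0,0,0],[0,0,0],0]
    - [[0,0,0],[0,0,0],0]
    - [[0,0,0],[0,0,0],0]
    - [[0,0,0],[0,0,0],0]
    - [[0,0,0],[0,0,0],0]
    - [[0,0,0],[0,0,0],0]

```text
time: 5.57
eef_pos: [0.4686, 0.2673, 0.0176]
tool_rot: [[-0.478, 0.878, 0.002], [0.878, 0.478, 0.001], [-0.0, 0.002, -1.0]]
ft_force: [-1.3, -0.5, 9.0]
width: 0.0433
grasp_force: 59.9
```

>>> step_arm:
  deltas:
    - [[0,0,-1],[0,0,0],0]
    - [[0,0,-2],[0,0,0],0]
    - [[0,0,-2.5],[0,0,0],0]
    - [[0,0,-2.5],[0,0,0],0]
    - [[0,0,-2.5],[0,0,0],0]
    - [[0,0,-2.5],[0,0,0],0]
    - [[0,0,-2.5],[0,0,0],0]
    - [[0,0,-2.5],[0,0,0],0]
    - [[0,0,0],[0,0,0.1],0]
    - [[0,0,0],[0,0,0.1],0]
    - [[0,0,0],[0,0,0.1],0]
    - [[0,0,0],[0,0,0.1],0]
    - [[0,0,0],[0,0,0.1],0]
    - [[0,0,0],[0,0,0.1],0]
    - [[0,0,0],[0,0,0.1],0]
    - [[0,0,0],[0,0,0.04],0]
    - [[0,0,0],[0,0,0],0]

```text
time: 6.98
eef_pos: [0.4676, 0.2671, 0.1971]
tool_rot: [[0.24, 0.971, 0.0], [0.971, -0.24, 0.0], [0.0, 0.0, -1.0]]
ft_force: [-0.2, -0.8, -2.2]
width: 0.0433
grasp_force: 61.9
```

Run:
```python
from h import *
s=ctrl.observe(); R=s["tool_rot"]; print(s["time"],s["eef_pos"].round(4),np.degrees(np.arctan2(R[1,0],R[0,0])),s["width"],s["ft_force"])
im,d=read_camera("wrist"); cv2.imwrite("pics/w2.png",im)
print(tool_delta([.531,-.304,.2]))
```

```text
6.9833 [0.4676 0.2671 0.1971] 76.09462130508977 0.043262848916261525 [-0.1774533  -0.83512063 -2.23126276]
[-53.97  19.71  -0.31]
```

View pics/w2.png

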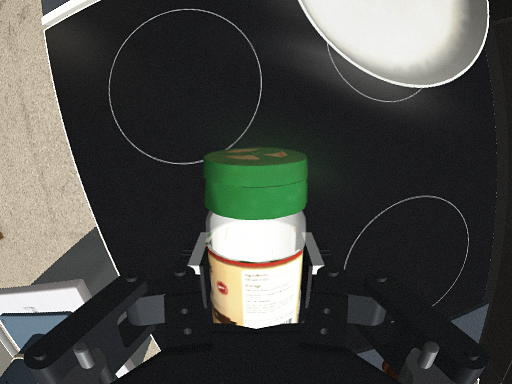

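The jar is held square in the jaws at columns 205-307, cap up in the image, which is tool +x. Now I'll carry it over the chute.

>>> step_arm:
  deltas:
    - [[-1.5,0.55,0],[0,0,0],0]
    - [[-3,1.1,0],[0,0,0],0]
    - [[-3.3,1.2,0],[0,0,0],0]
    - [[-3.3,1.2,0],[0,0,0],0]
    - [[-3.3,1.2,0],[0,0,0],0]
    - [[-3.3,1.2,0],[0,0,0],0]
    - [[-3.3,1.2,0],[0,0,0],0]
    - [[-3.3,1.2,0],[0,0,0],0]
    - [[-3.3,1.2,0],[0,0,0],0]
    - [[-3.3,1.2,0],[0,0,0],0]
    - [[-3.3,1.2,0],[0,0,0],0]
    - [[-3.3,1.2,0],[0,0,0],0]
    - [[-3.3,1.2,0],[0,0,0],0]
    - [[-3.3,1.2,0],[0,0,0],0]
    - [[-3.3,1.2,0],[0,0,0],0]
    - [[-3.3,1.2,0],[0,0,0],0]
    - [[-2,1.0,0],[0,0,0],0]
    - [[-1.3,0.3,0],[0,0,0],0]
    - [[0,0,0],[0,0,0],0]
    - [[0,0,0],[0,0,0],0]

```text
time: 8.7
eef_pos: [0.5305, -0.3041, 0.1962]
tool_rot: [[0.238, 0.971, -0.0], [0.971, -0.238, 0.001], [0.001, -0.001, -1.0]]
ft_force: [-0.1, 0.5, -1.5]
width: 0.0431
grasp_force: 61.8
```

Run:
```python
from h import *
s=ctrl.observe(); R=s["tool_rot"]; print(s["time"],s["eef_pos"].round(4),np.degrees(np.arctan2(R[1,0],R[0,0])),s["width"])
im,d=read_camera("wrist"); cv2.imwrite("pics/w3.png",im)
print(tool_delta([.531,-.304,.095]))
```

```text
8.7 [ 0.5305 -0.3041  0.1962] 76.21026474331047 0.043126407893817005
[-0.11  0.05 10.13]
```

View pics/w3.png

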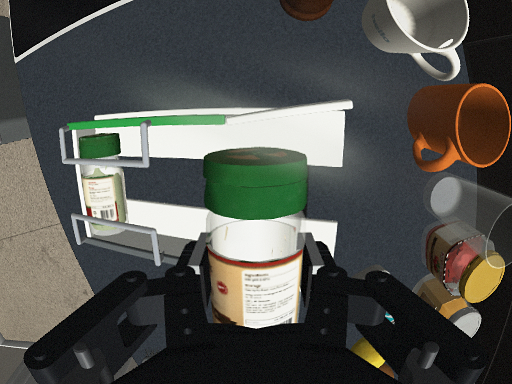

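The view shows the chute with its green edge on top (cap side) at (145,122) and the first jar behind its wires at (100,180). The held jar is over the open upper end with its cap to the green side. I'll lower it now.

>>> step_arm:
  deltas:
    - [[-0.1,0,2],[0,0,0],0]
    - [[0,0,2],[0,0,0],0]
    - [[0,0,2],[0,0,0],0]
    - [[0,0,1.5],[0,0,0],0]
    - [[0,0,1],[0,0,0],0]
    - [[0,0,0.8],[0,0,0],0]
    - [[0,0,0.5],[0,0,0],0]
    - [[0,0,0.4],[0,0,0],0]
    - [[0,0,0.3],[0,0,0],0]
    - [[0,0,0],[0,0,0],0]
    - [[0,0,0],[0,0,0],0]

```text
time: 9.67
eef_pos: [0.5309, -0.3055, 0.0917]
tool_rot: [[0.239, 0.971, 0.001], [0.971, -0.239, -0.0], [-0.0, 0.001, -1.0]]
ft_force: [-0.6, 0.5, -1.6]
width: 0.043
grasp_force: 61.8
```

>>> step_arm:
  deltas:
    - [[0,0,0.2],[0,0,0],0]
    - [[0,0,0],[0,0,0],0]
    - [[0,0,0],[0,0,0],1]
    - [[0,0,0],[0,0,0],1]
    - [[0,0,0],[0,0,0],1]
    - [[0,0,0],[0,0,0],1]
    - [[0,0,0],[0,0,0],1]
    - [[0,0,0],[0,0,0],1]
    - [[0,0,0],[0,0,0],1]
    - [[0,0,0],[0,0,0],1]

```text
time: 10.5
eef_pos: [0.5306, -0.3055, 0.0893]
tool_rot: [[0.239, 0.971, -0.0], [0.971, -0.239, -0.0], [-0.0, -0.0, -1.0]]
ft_force: [-0.3, -0.3, 0.0]
width: 0.0854
grasp_force: 0.2
```

Run:
```python
from h import *
s=ctrl.observe(); print(s["time"],s["eef_pos"].round(4),s["width"],s["ft_force"])
im,d=read_camera("wrist"); cv2.imwrite("pics/w4.png",im)
```

```text
10.5 [ 0.5306 -0.3055  0.0893] 0.08535356683073242 [-0.34829936 -0.33880339  0.0392565 ]
```

View pics/w4.png

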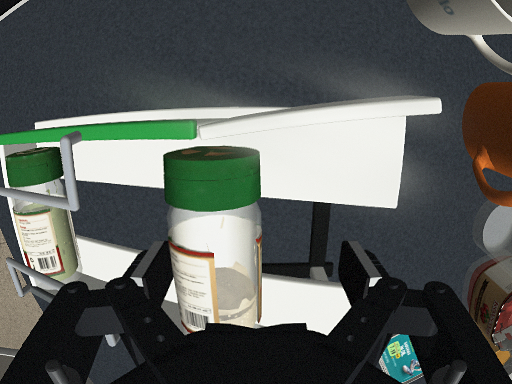

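The jar sits on the runners between the cheeks, leaning against the lower finger at (150,270), square, with its cap to the green side. I'll lift straight up so it rolls away.

>>> step_arm:
  deltas:
    - [[0,0,-0.6],[0,0,0],1]
    - [[0,0,-0.8],[0,0,0],1]
    - [[0,0,-1],[0,0,0],1]
    - [[0,0,-1.2],[0,0,0],1]
    - [[0,0,-1.5],[0,0,0],1]
    - [[0,0,-2],[0,0,0],1]
    - [[0,0,-3],[0,0,0],1]
    - [[0,0,-3],[0,0,0],1]
    - [[0,0,0],[0,0,0],1]
    - [[0,0,0],[0,0,0],1]
    - [[0,0,0],[0,0,0],1]
    - [[0,0,0],[0,0,0],1]
    - [[0,0,0],[0,0,0],1]
    - [[0,0,0],[0,0,0],1]

```text
time: 11.72
eef_pos: [0.5303, -0.3053, 0.2194]
tool_rot: [[0.239, 0.971, -0.001], [0.971, -0.239, 0.001], [0.0, -0.002, -1.0]]
ft_force: [-0.4, 0.1, -0.3]
width: 0.0858
grasp_force: 0.0
```

Run:
```python
from h import *
s=ctrl.observe(); print(s["time"],s["eef_pos"].round(4),s["width"],s["ft_force"])
im,d=read_camera("wrist"); im2,d2=read_camera("scene")
cv2.imwrite("pics/w5.png",np.hstack([cv2.resize(im,(400,300)),cv2.resize(im2[120:225,240:380],(400,300))]))
P=cloud("scene",d2); a=np.radians(-14); R=np.array([[np.cos(a),-np.sin(a)],[np.sin(a),np.cos(a)]])
for o in spotter.outline_of("jar","scene")[:4]:
    q=P[o["region"]&(d2>0)]; L=(np.median(q[:,:2],0)-[.468,-.288])@R; print(round(o["p"],2),np.round(o["box"]),L.round(3),np.median(q[:,2]).round(3))
```

```text
11.7167 [ 0.5303 -0.3053  0.2194] 0.0858031707303449 [-0.38080702  0.14735467 -0.25648203]
0.62 [321. 174.  36.  20.] [-0.067  0.004] 0.074
```

View pics/w5.png

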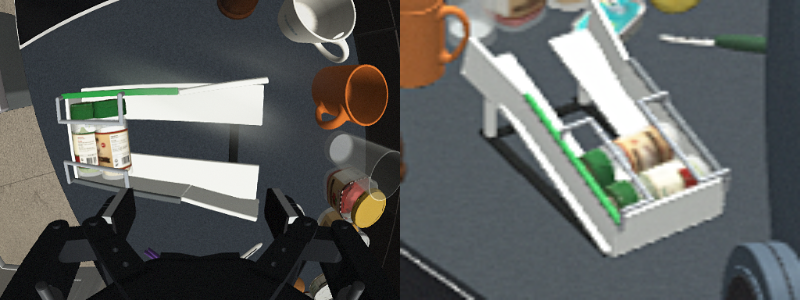

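Both jars now lie side by side under the wires (left picture at (85,145) and (112,140)), caps to the green edge, and the new jar is at chute x ≈ -0.067. I'll let it settle briefly and hand in.

>>> step_arm:
  deltas:
    - [[0,0,0],[0,0,0],1]
    - [[0,0,0],[0,0,0],1]
    - [[0,0,0],[0,0,0],1]
    - [[0,0,0],[0,0,0],1]
    - [[0,0,0],[0,0,0],1]
    - [[0,0,0],[0,0,0],1]
    - [[0,0,0],[0,0,0],1]
    - [[0,0,0],[0,0,0],1]
    - [[0,0,0],[0,0,0],1]
    - [[0,0,0],[0,0,0],1]
    - [[0,0,0],[0,0,0],1]
    - [[0,0,0],[0,0,0],1]

```text
time: 12.87
eef_pos: [0.5306, -0.3055, 0.2203]
tool_rot: [[0.239, 0.971, -0.0], [0.971, -0.239, 0.0], [0.0, -0.0, -1.0]]
ft_force: [-0.6, 0.6, -0.6]
width: 0.0857
grasp_force: 0.0
```

```bash
python3 -c "
from cell import ctrl; print(ctrl.sign_off())"
```

```text
the job is handed in; nothing more can be done
None
```

The jar lies in the chute behind the first one, cap to the green-edged side; the shaker was never touched, and the job was handed in at about 13 s (the hand-in returned no verdict).

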